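# Clip a reaction slide on the serology rotator

## Robot

A 6-joint arm with a two-finger parallel gripper is mounted at the origin on the work surface. World frame = base frame: x ahead of the robot, y to its left, z up, the work surface at z = 0. Lengths are in m, angles in degrees, forces in N, time in s.
With the tool pointing down it reaches from about 0.35 to 0.975 m from the base axis. Payload 17.4 kg.
Tool frame: the origin (TCP) lies midway between the tips of the shut fingers; the grasp point (between the pads) lies 19 mm behind it (bot.grip_depth is the distance from the TCP to the grasp point, in m); x points along the fingers, z is the direction in which the jaws open and shut, and the axes are right-handed (so a half turn about x gives the same grasp; the last joint's range is limited). The gripper opens to 85 mm and grips with 20 to 120 N. Pads are 22 mm wide; open, the fingers measure 114 mm over their backs; the gripper's body (76 mm by 85 mm) begins 54 mm behind the grasp point. The pads swing forward as they close: fully open they stand 13 mm farther back than shut.
Start: joints at [-76.937, 6.646, 82.598, -0, 90.757, -2.166], TCP at [0.177, -0.651, 0.231] pointing down, gripper open.
Joint ranges: [-162.19, 162.19], [-47.58, 125.68], [4.15, 143.07], [-65.23, 245.23], [0.69, 171.88], [-170.13, 170.13]. Speed limits (degrees/s): [108.29, 108.29, 127.2, 180, 180, 180].

## Interface

Orientations are given as [roll, pitch, yaw] about the fixed x, y, z axes, in that order (R = Rz(yaw) Ry(pitch) Rx(roll)).
In Python, from bench import bot gives the robot as it stands. The module is installed in compiled form; this text tells all that it offers.
- The arm moves only by the tool servo_tool, never from a script. Its argument "targets" is text: rows parted by semicolons, each of 5 numbers parted by spaces: the shift along the tool's x, y, z in cm, then the turn about the tool's x in degrees, then the opening in per cent of the stroke, from 0 (shut) to 100 (fully open). In form: x y z spin claw; .... A call has 1 to 8 rows; each row shifts and turns the commanded pose from where the row before left it, along the tool's axes as they then stand; what a row does not reach is not made up. A row lasts 1/8 s, in which the tool goes at most 62.5 mm and 10.7 degrees, less where a joint would pass 70% of its speed; a pose out of reach is approached as far as the arm can. A call with a gripper value outside its range is refused whole. The fingers move at their own pace and stop on an object; "newtons" is the grip in N (left out, the last holds). Time passes only in rows, so rows that do not move let the fingers close. It gives the time, the measured TCP pose, the force and the opening at its end, in the units of the state.
- bot.observe(): the state, without advancing time (a new reading comes with each control period).
- bot.snapshot(name): name is "side" or "top"; returns (picture, depth): 480x640x3 uint8, red, green, blue; 480x640 float32, m along the optical axis (not along the pixel's ray), 0 where there is no reading.
- bot.camera_model(name): a dict with "mtx" (3x3 intrinsics, pixels), "k1" (the pictures are not rectified: a ray, as slopes to the right and down, at radius r is drawn at 1 + k1 r^2 times it, then the intrinsics apply), "extrinsics" (4x4, takes a point from world to camera coordinates). Camera axes: x right, y up, looking along -z (the intrinsics and any distortion apply to the point x, -y, -z); pixel columns grow to the right and rows downward; lengths in m; the calibration is good to about 2 mm. A picture is of the moment at which its call begins. camera_model takes no time and is no camera call.
- bot.close_job(): hands the job in, once; it reports no verdict.
The state is a dict: "time": time; "q": joint angles; "joint_vel": joint speeds; "joint_torque": joint torques, N m; "ee_pos": TCP position; "tool_rot": TCP orientation; "wrist_force": force on the tool from outside, world axes, zero at the start; "wrist_torque": the same for the moment, N m; "finger_gap": finger opening in m.
Only numpy, scipy, OpenCV 4.12 (cv2) and the standard library are available. Lean on these libraries where they do the work, as an engineer would, in place of code of your own. Each camera call takes 0.05 s, during which the arm holds its last target. There are 200 camera calls.

## Task

Load the white porcelain reaction slide onto the rotator: swing the platform's spring clip right out of the way, lay the slide flat on the platform and push it between the guide rails, under the lip of the end stop, until it bears against the stop, without ramming it. Then lift the clip over the slide's free end, lower it gently, without letting it snap down, so that its nose presses on top of the slide, and let go. Leave the tip box, tube rack and bottle where they are.

Things in the scene. Friction and masses are not known exactly. Their poses are not given: they have to be found in the camera images.
- rotator: Bench serology rotator, off, fixed: white housing, aluminium platform 220 (x) x 250 (y) mm, flat top 120 mm above the deck. Origin: centre of its underside; z up. End stop at its +y end, clip at its -y end, both at x = 0. Two guide rails 8 mm high, 54 mm apart inside, run from y = 67 to 90 mm, mouths flared from y = 54. Lay the slide centred at about y = -10 mm; push it to +y.
- end_stop: Adjustable end stop: steel bar 50 mm wide with a lip on top and a soft 3 mm rubber buffer on its face (0.1 to 0.4 N: too weak to push the slide back). The bar is clamped up to 9 mm in y either side of this origin (platform height, 87 mm from the rotator's centre, its axes); the setting is not measured: feel for it. The lip reaches 10 mm out past the buffer, 13 mm above the platform.
- slide: White glazed porcelain reaction slide, 50 (x) x 120 (y) x 10 (z) mm, about 150 g, two rows of six shallow round wells on top. Origin: centre of its underside; z up. It starts lying across the rails of the staining tray, within about 9 degrees of square. Its two ends are alike. Held behind its middle, the fingers stay clear of the rails.
- tray: Steel staining tray, fixed, 200 (x) x 150 (y) mm, rim 24 mm high; two round rails 8 mm thick run along its x at y = +-43 mm, tops 26 mm above the deck: the slide's underside lies at that height. Free room between the rails down to the tray's floor (3 mm). Origin: centre of its underside.
- clip_pivot (a point): Axis of the clip's pivot screw at platform height, 105 mm from the rotator's centre to its -y; axes as the rotator's. The screw's head is 21 mm high.
- clip (a joint): Swing of the spring clip about its pivot screw, rad, -1.6 to 1.6, counter-clockwise from above positive; 0 points the clip along the rotator's +y, straight at the end stop. Starts within 0.35 of 0, over the empty slide place, nose down on the platform. Can be swung clear (beyond about 1.2) to either side; stays where left (friction about 0.8 N at the knob).
- clip_leaf (a joint): Upward flex of the clip's damped leaf spring, rad, 0 to 0.42: 0 is nose down on the bare platform, about 0.14 nose on the slide. The leaf turns about a level line across the clip, 15 mm from the pivot axis, 12 mm above the platform. Springs down: 2.5 N at the nose at 0, 5 N on the slide, 7.5 N with the nose 20 mm up (some 2 N more when lifted at 50 mm/s); drops at once if let go.
- clip_knob (a point): Point on the axis of the clip's upright black finger knob, a round knob 16 to 18 mm thick. At flex 0 the knob reaches from 11 to 43 mm above the platform, this point is 32 mm above it and 78 mm from the pivot axis. The knob moves and tilts with the leaf.
- clip_nose: Rolled steel nose under the clip's tip, a level cylinder 8 mm thick, 16 mm wide, 88 mm from the pivot axis (10 mm beyond the knob). Origin: its centre, 4 mm above what it rests on. It does not ride up the slide's 10 mm edge: it must be lifted over. With slide home and clip straight it bears 7 to 25 mm in from the free end.
- tip_box: Bystander: box of pipette tips 126 x 88 x 72 mm with a blue lid, loose. Origin: centre of its underside.
- tube_rack: Bystander: white rack 90 x 160 mm, 79 mm high with capped tubes, loose. Origin: centre of its underside.
- reagent_bottle: Bystander: reagent bottle 52 mm thick, 105 mm high, loose. Origin: centre of its underside.

How it is judged:
By the outcome, as a careful person would: the job done as asked, in the order asked, and still so for the second after the job is handed in, with the robot touching nothing.
It also fails if it takes over 72 s, if anything falls off the work surface, if the arm or the gripper's body presses on something with over 40 N, if the wrist force passes 120 N, or if a joint passes its speed limit or range.

## Working session

There is one attempt and no reset: what is moved stays moved. The work goes in short steps, Python scripts to look and compute and a tool call to move; the robot and the scene stay as the last step left them, time stands still between calls to the robot, and variables do not carry over. Pictures are saved under pics/ and viewed, on a budget of 10 in all, crops included, one or two more only if the job needs it, and the job is handed in when it is done.

Besides the shell and the picture viewer there is one more tool, called after "Request:" as name(argument=value, ...), one argument or row to a line, values as JSON. servo_tool: Moves the arm, as the interface text tells. Its arguments: {"type":"object","properties":{"targets":{"type":"string"},"newtons":{"type":"number"}},"required":["targets"]}

```bash
mkdir -p pics
cat > h.py <<'E'
import numpy as np, cv2
from bench import bot
def cam(n):
    c=bot.camera_model(n); return np.array(c["mtx"]),c["k1"],np.array(c["extrinsics"])
def ray(n,u,v):
    K,k1,E=cam(n); x=(u-K[0,2])/K[0,0]; y=(v-K[1,2])/K[1,1]
    a,b=x,y
    for _ in range(20):
        s=1+k1*(a*a+b*b); a,b=x/s,y/s
    R,t=E[:3,:3],E[:3,3]
    return -R.T@t, R.T@np.array([a,-b,-1.0])
def onz(n,u,v,z):
    o,d=ray(n,u,v); return o+d*(z-o[2])/d[2]
def tri(n1,p1,n2,p2):
    o1,d1=ray(n1,*p1);o2,d2=ray(n2,*p2)
    s=np.linalg.lstsq(np.c_[d1,-d2],o2-o1,rcond=None)[0]
    a,b=o1+s[0]*d1,o2+s[1]*d2; return (a+b)/2,np.linalg.norm(a-b)
def proj(n,p):
    K,k1,E=cam(n); c=E[:3,:3]@np.array(p)+E[:3,3]; a,b=c[0]/-c[2],-c[1]/-c[2]
    s=1+k1*(a*a+b*b); return K[0,0]*a*s+K[0,2],K[1,1]*b*s+K[1,2]
def cloud(n,D):
    K,k1,E=cam(n); v,u=np.mgrid[:480,:640]
    p=cv2.undistortPoints(np.stack([u,v],-1).reshape(-1,1,2).astype(float),K,np.array([k1,0,0,0.])).reshape(480,640,2)
    P=np.stack([p[...,0]*D,-p[...,1]*D,-D],-1)
    return (P-E[:3,3])@E[:3,:3]
def snap(n,f):
    im,D=bot.snapshot(n); cv2.imwrite(f"pics/{f}.png",im[...,::-1]); np.savez(f"pics/{f}.npz",im=im,D=D); return im,D
E
python3 - <<'E'
from h import *
for n in("side","top"):
    snap(n,n+"0"); K,k,E=cam(n); print(n,K[0,0],k,-E[:3,:3].T@E[:3,3])
s=bot.observe(); print(s)
E
```

```text
side 492.2272017907939 -0.09985851239365953 [ 0.27479451 -0.39595399  0.78731764]
top 473.5211350935213 0.005021763601868161 [0.60186133 0.0010458  0.91322376]
{'time': 0.1, 'q': array([-7.69357300e+01,  6.67179441e+00,  8.26338829e+01, -1.79292115e-03,
        9.07565896e+01, -2.16597208e+00]), 'joint_vel': array([ 0.00751391, -0.1051595 , -0.01780988,  0.00359871,  0.00131559,
       -0.00978294]), 'joint_torque': array([ 9.76968331e-04, -7.33668351e+01, -6.33788037e+01, -1.41023502e-04,
        5.18943314e-03, -2.93102732e-05]), 'ee_pos': array([ 0.17726041, -0.651119  ,  0.23060979]), 'tool_rot': array([179.48323378,  89.9377073 , 104.7134532 ]), 'wrist_force': array([-0.48632306, -0.34826364, -0.9144068 ]), 'wrist_torque': array([-0.01694912, -0.03680702, -0.03070826]), 'finger_gap': 0.08577601528077056}
```

View pics/top0.png

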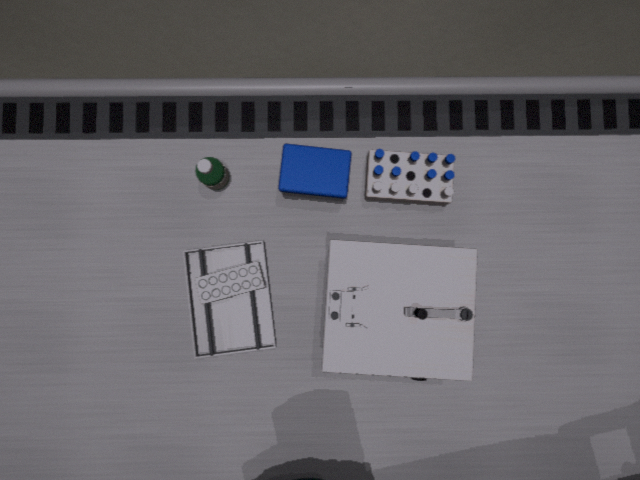

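View pics/side0.png

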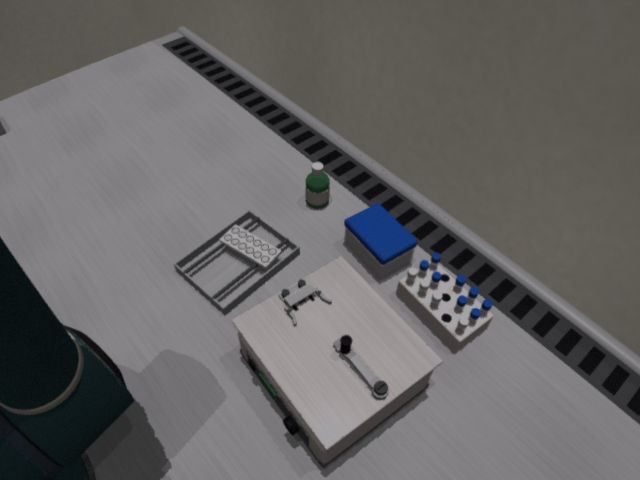

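The top view shows the tray with the slide at about (230,282), the rotator platform spanning (323–477, 240–380), the stop on the left at (335,305), and the clip knob at (421,313) with its pivot at (466,314). The side view confirms this layout.

Run:
```python
from h import *
d=np.load("pics/top0.npz"); im,D=d["im"],d["D"]; P=cloud("top",D); z=P[...,2]
U=np.mgrid[:480,:640][1]; V=np.mgrid[:480,:640][0]
m=((abs(z-.12)<.006)&(U>300)&(U<500)&(V>220)).astype(np.uint8)
m=cv2.morphologyEx(m,cv2.MORPH_CLOSE,np.ones((9,9))); 
r=cv2.minAreaRect(max(cv2.findContours(m,0,2)[0],key=cv2.contourArea))
c=[onz("top",u,v,.12) for u,v in cv2.boxPoints(r)]
print("plat z",np.median(z[m>0])); print(np.round(c,4),np.mean(c,0),[np.linalg.norm(c[i]-c[(i+1)%4]) for i in range(4)])
reg=(U>183)&(U<278)&(V>236)&(V<360)
m=((z>.031)&(z<.045)&reg).astype(np.uint8); print("slide px",m.sum(),np.median(z[m>0]))
g=im.astype(int).sum(2)/3
# slide by brightness+depth
m2=((g>125)&(z>.028)&reg).astype(np.uint8)
for mm in(m,m2):
    mm=cv2.morphologyEx(mm,cv2.MORPH_OPEN,np.ones((5,5)))
    k=max(cv2.findContours(mm,0,2)[0],key=cv2.contourArea); r=cv2.minAreaRect(k); print(r)
    c=np.array([onz("top",u,v,.036) for u,v in cv2.boxPoints(r)])
    print(np.round(c,4),c.mean(0),[np.linalg.norm(c[i]-c[(i+1)%4]) for i in range(4)])
for n,lo,hi,cx in(("knob",.15,.175,421),("pivot",.135,.148,466),):
    m=((z>lo)&(z<hi)&(abs(U-cx)<14)&(abs(V-313)<14)); print(n,m.sum(),P[m].mean(0),U[m].mean(),V[m].mean())
for n,p,h in(("knobtop",(421,313),.163),("pivot",(466,314),.141)): print(n,onz("top",*p,h))
crop=im[225:390,180:490]; cv2.imwrite("pics/c1.png",cv2.resize(crop,None,fx=2.55,fy=2.55,interpolation=3)[...,::-1])
```

```text
plat z 0.119644858426344
[[ 0.4354 -0.009   0.12  ]
 [ 0.6539 -0.0254  0.12  ]
 [ 0.6355 -0.2789  0.12  ]
 [ 0.4165 -0.257   0.12  ]] [ 0.53533069 -0.14259101  0.12      ] [np.float64(0.21908956761768753), np.float64(0.2541528730431004), np.float64(0.22001540527311375), np.float64(0.24870599613764058)]
slide px 1773 0.03571218495850202
((229.67901611328125, 282.2624206542969), (27.10845184326172, 65.67080688476562), 74.87599182128906)
[[0.5908 0.221  0.036 ]
 [0.6207 0.1048 0.036 ]
 [0.5725 0.092  0.036 ]
 [0.5429 0.2078 0.036 ]] [0.5817012  0.15638623 0.036     ] [np.float64(0.11991509963025425), np.float64(0.04989168403750998), np.float64(0.1194569363918989), np.float64(0.04962629448267583)]
((249.5, 277.0), (18.869178771972656, 16.4746150970459), 73.3007583618164)
[[0.6032 0.1397 0.036 ]
 [0.6116 0.1107 0.036 ]
 [0.5783 0.1008 0.036 ]
 [0.57   0.1297 0.036 ]] [0.59076958 0.12022013 0.036     ] [np.float64(0.030160570665582254), np.float64(0.034726876348569635), np.float64(0.030081359279581332), np.float64(0.0346783856635865)]
knob 103 [ 0.53118327 -0.16794402  0.16154042] 421.84466019417476 313.58252427184465
pivot 129 [ 0.52705133 -0.24427252  0.13950177] 465.5968992248062 314.2170542635659
knobtop [ 0.53224353 -0.16631576  0.163     ]
pivot [ 0.5275325  -0.24447567  0.141     ]
```

View pics/c1.png

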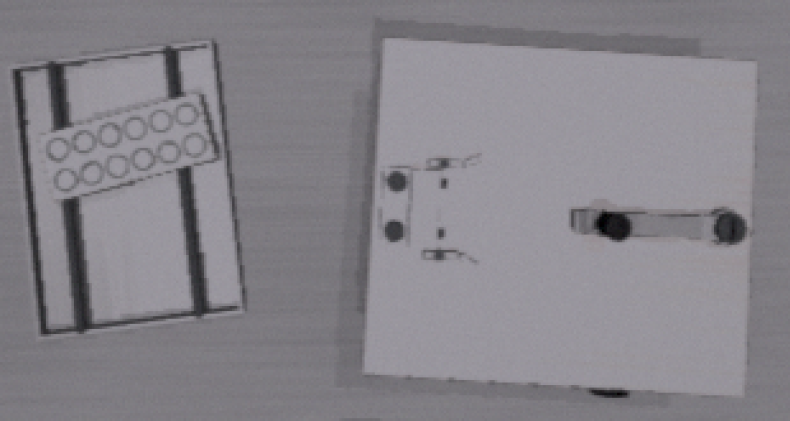

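The crop shows the rail pair at about (437,162) and (437,254), the stop bar at x≈395, the clip pointing straight at the stop, and the slide tilted about 14°. I'll write a move planner in tool axes and head for the knob.

```bash
cat >> h.py <<'E'
from scipy.spatial.transform import Rotation as Ro
def RT():
    s=bot.observe(); return s,Ro.from_euler("xyz",s["tool_rot"],degrees=True).as_matrix()
def jawyaw(R): return (np.degrees(np.arctan2(R[1,2],R[0,2]))+90)%180-90
def go(p,yaw=None):
    "shift in tool axes (cm) to TCP p; spin so the jaw axis has yaw (mod 180)"
    s,R=RT(); d=R.T@(np.array(p)-s["ee_pos"])*100; sp=None
    if yaw is not None:
        for k in(0,): sp=-((yaw-jawyaw(R)+90)%180-90) # tool x down: spin + = yaw -
    print("shift",np.round(d,2),"spin",sp,"pos",np.round(s["ee_pos"],4),"jaw",round(jawyaw(R),2),"F",np.round(s["wrist_force"],1),"gap",round(s["finger_gap"],4),"q",np.round(s["q"],1),"t",s["time"])
E
python3 - <<'E'
from h import *
s,R=RT(); print(np.round(R,3))
go([.531,-.168,.22],-4)
for p in((437,162),(437,254),(443,182),(443,233),(397,181),(394,231)):
    u,v=180+p[0]/2.55,225+p[1]/2.55
    print(p,np.round(onz("top",u,v,.128 if p[0]>400 else .14),4))
d=np.load("pics/top0.npz"); P=cloud("top",d["D"]); z=P[...,2]; U=np.mgrid[:480,:640][1]; V=np.mgrid[:480,:640][0]
m=((abs(z-.12)<.006)&(U>300)&(U<500)&(V>220)).astype(np.uint8)
m=cv2.morphologyEx(m,cv2.MORPH_CLOSE,np.ones((15,15)));print(m.sum())
k=max(cv2.findContours(m,0,2)[0],key=cv2.contourArea)
q=cv2.approxPolyDP(cv2.convexHull(k),6,True)[:,0]; c=np.array([onz("top",u,v,.12) for u,v in q]); print(q.tolist(),np.round(c,4),c.mean(0))
E
```

```text
[[-0.     0.965  0.263]
 [ 0.001  0.263 -0.965]
 [-1.     0.    -0.001]]
shift [  1.1   46.82 -37.32] spin -70.7697802692127 pos [ 0.1773 -0.6511  0.2306] jaw -74.77 F [-0.5 -0.3 -0.9] gap 0.0858 q [-76.9   6.7  82.6  -0.   90.8  -2.2] t 0.1
(437, 162) [ 0.5707 -0.0599  0.128 ]
(437, 254) [ 0.5118 -0.0589  0.128 ]
(443, 182) [ 0.5578 -0.0636  0.128 ]
(443, 233) [ 0.5251 -0.063   0.128 ]
(397, 181) [ 0.5595 -0.0333  0.14  ]
(394, 231) [ 0.528  -0.0309  0.14  ]
19829
[[330, 240], [477, 249], [472, 380], [322, 371]] [[ 0.6519 -0.0261  0.12  ]
 [ 0.6337 -0.2737  0.12  ]
 [ 0.4176 -0.2571  0.12  ]
 [ 0.4363 -0.0098  0.12  ]] [ 0.53486247 -0.14168354  0.12      ]
```

Fit: rotator centre (0.535,-0.142), yaw -4.3°. The rail midline, pivot and knob all agree with it within about 2 mm. Moving above the knob.

Request:
servo_tool(
  targets="0 4.68 -3.73 0 100;0 4.68 -3.73 0 100;0 4.68 -3.73 0 100;0 4.68 -3.73 0 100;0 4.68 -3.73 0 100;0 4.68 -3.73 0 100;0 4.68 -3.73 0 100;0 4.68 -3.73 0 100",
)

```text
time: 1.1
ee_pos: [0.4609, -0.2632, 0.2312]
tool_rot: [20.6, 90.0, -54.2]
wrist_force: [0.5, -2.1, 0.3]
finger_gap: 0.0853
```

Request:
servo_tool(
  targets="0 4.68 -3.73 0 100;0 4.68 -3.73 0 80;0 0 0 -10.5 60;0 0 0 -10.5 50;0 0 0 -10.5 50;0 0 0 -10.5 50;0 0 0 -10.5 50;0 0 0 -10.5 50",
)

```text
time: 2.1
ee_pos: [0.5308, -0.1684, 0.231]
tool_rot: [165.1, 90.0, 153.7]
wrist_force: [-0.9, -0.7, -0.5]
finger_gap: 0.0427
```

Run:
```python
from h import *
go([.531,-.168,.22],-4)
go([.531,-.168,.135],-4)
```

```text
shift [1.1  0.04 0.01] spin -7.423974963301532 pos [ 0.5308 -0.1684  0.231 ] jaw -11.42 F [-0.9 -0.7 -0.5] gap 0.0427 q [-20.2  -8.1  97.3   0.   90.9  -8.8] t 2.1
shift [9.6  0.04 0.02] spin -7.423974963301532 pos [ 0.5308 -0.1684  0.231 ] jaw -11.42 F [-0.9 -0.7 -0.5] gap 0.0427 q [-20.2  -8.1  97.3   0.   90.9  -8.8] t 2.1
```

Request:
servo_tool(
  targets="2 0 0 -7.4 50;2 0 0 0 50;2 0 0 0 50;1.5 0 0 0 50;1 0 0 0 50;0.9 0 0 0 30;0 0 0 0 28;0 0 0 0 28",
  newtons=20,
)

```text
time: 3.1
ee_pos: [0.5311, -0.1686, 0.1379]
tool_rot: [-16.4, 90.0, -20.8]
wrist_force: [0.0, -0.0, -0.1]
finger_gap: 0.0239
```

Run:
```python
from h import *
go([.531,-.168,.137],-4)
# arc plan
s,R=RT(); pv=np.array([.527,-.2455]); r=.078; p=s["ee_pos"][:2].copy(); yaw=jawyaw(R)
for w in np.linspace(-4,-94,10)[1:]:
    t=np.radians(w); q=pv+r*np.array([-np.sin(t),np.cos(t)])
    a=np.radians(yaw); ez=np.array([np.cos(a),np.sin(a)])*(1 if R[0,2]>0 else -1); ey=np.array([ez[1],-ez[0]])
    # R columns: y tool = z x x
    if yaw==jawyaw(R): ey2=R[:2,1]; print("chk",ey,ey2)
    d=(q-p)*100; print(round(w,1),q.round(3),"y %.2f z %.2f spin %.1f"%(d@ey,d@ez,yaw-w)); p=q; yaw=w
snap("side","s1"); im,_=snap("top","t1")
```

```text
shift [ 0.09  0.06 -0.02] spin -0.3753711102630177 pos [ 0.5311 -0.1686  0.1379] jaw -4.38 F [ 0.  -0.  -0.1] gap 0.0239 q [-20.2  -5.8 103.8  -0.   81.9 -15.9] t 3.1
chk [-0.07629043 -0.99708564] [0.07629059 0.9970856 ]
-14.0 [ 0.546 -0.17 ] y 0.01 z 1.48 spin 9.6
-24.0 [ 0.559 -0.174] y 0.12 z 1.35 spin 10.0
-34.0 [ 0.571 -0.181] y 0.12 z 1.35 spin 10.0
-44.0 [ 0.581 -0.189] y 0.12 z 1.35 spin 10.0
-54.0 [ 0.59 -0.2 ] y 0.12 z 1.35 spin 10.0
-64.0 [ 0.597 -0.211] y 0.12 z 1.35 spin 10.0
-74.0 [ 0.602 -0.224] y 0.12 z 1.35 spin 10.0
-84.0 [ 0.605 -0.237] y 0.12 z 1.35 spin 10.0
-94.0 [ 0.605 -0.251] y 0.12 z 1.35 spin 10.0
```

Request:
servo_tool(
  targets="0 -0.05 0.7 5 28;0 -0.12 1.35 10 28;0 -0.12 1.35 10 28;0 -0.12 1.35 10 28;0 -0.12 1.35 10 28;0 -0.12 1.35 10 28;0 -0.12 1.35 10 28;0 -0.12 1.35 10 28",
)

```text
time: 4.2
ee_pos: [0.6019, -0.2322, 0.1376]
tool_rot: [94.6, 90.0, 15.0]
wrist_force: [-1.7, 0.7, -0.1]
finger_gap: 0.0239
```

Request:
servo_tool(
  targets="0 -0.12 1.2 9 28;0 0 0 0 28;0 0 -0.2 0 35;0 0 0 0 45;-2 0 0 0 50;-4 0 0 0 50;-4 0 0 0 60;0 0 0 0 60",
)

```text
time: 5.2
ee_pos: [0.6034, -0.2423, 0.2429]
tool_rot: [64.2, 89.6, -24.2]
wrist_force: [1.0, 0.2, 0.3]
finger_gap: 0.0511
```

Run:
```python
from h import *
go([.582,.156,.25],-14)
im,D=snap("top","t2"); P=cloud("top",D); z=P[...,2]
U=np.mgrid[:480,:640][1]; V=np.mgrid[:480,:640][0]
im2,_=snap("side","s2")
cv2.imwrite("pics/s2c.png",cv2.resize(im2[230:480,180:480],None,fx=2,fy=2)[...,::-1])
```

```text
shift [ -0.84  -0.97 -39.87] spin -74.32308949934725 pos [ 0.6034 -0.2423  0.2429] jaw -88.32 F [1.  0.2 0.3] gap 0.0511 q [-24.1   3.2  85.2  -0.   91.2  64.2] t 5.2
```

View pics/s2c.png

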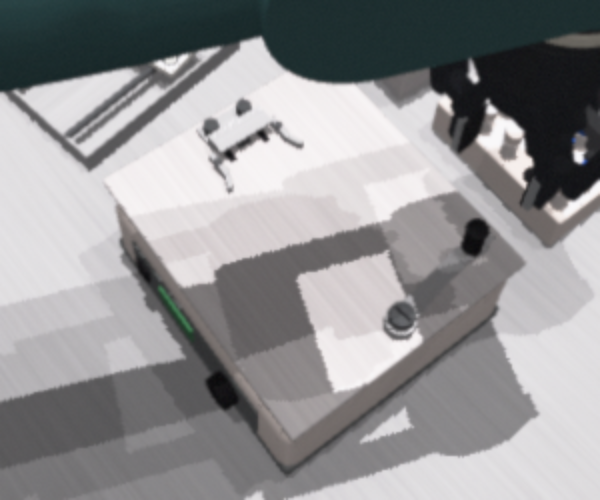

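The crop shows the clip knob at (475,237) and the pivot at (400,320), so the clip is swung about 80° out to +x. Next is the slide.

Request:
servo_tool(
  targets="0 0 -3 0 78;0 -0.2 -5.6 0 78;0 -0.2 -5.6 0 78;0 -0.2 -5.6 -10 78;0 0.7 -5.6 -10 78;0 1.7 -5.3 -10 78;0 0 0 -10 78;0 0 0 -10 78",
)

```text
time: 6.3
ee_pos: [0.5822, 0.0685, 0.2364]
tool_rot: [-136.4, 89.9, -174.3]
wrist_force: [0.5, -0.3, -0.7]
finger_gap: 0.0667
```

Request:
servo_tool(
  targets="0 0 0 -10 78;0 0 0 -10 78;0 0 0 -10 78;0 0 0 -10 78;0 0 0 -10 78;0 0 0 -2.6 78;0 0 0 0 78",
)

```text
time: 7.18
ee_pos: [0.5824, 0.0676, 0.2366]
tool_rot: [170.2, 89.9, -175.6]
wrist_force: [-0.2, -0.4, 0.6]
finger_gap: 0.0666
```

Run:
```python
from h import *
go([.5866,.137,.0255],14.3)
```

```text
shift [21.11  6.62  2.14] spin -0.08032688533877774 pos [0.5824 0.0676 0.2366] jaw 14.22 F [-0.2 -0.4  0.6] gap 0.0666 q [  4.1  -4.4  93.4  -0.   91.2 -10.1] t 7.175
```

Request:
servo_tool(
  targets="1 3 1 0 78;2 3.6 1.1 0 78;4 0 0 0 78;4 0 0 0 78;4 0 0 0 78;3 0 0 0 78;1.5 0 0 0 78;0 0 0 0 78",
  newtons=40,
)

```text
time: 8.18
ee_pos: [0.5865, 0.1366, 0.0417]
tool_rot: [176.9, 89.9, -168.9]
wrist_force: [0.8, 0.2, 0.6]
finger_gap: 0.0667
```

Run:
```python
from h import *
go([.5866,.137,.0255],14.3)
im,_=snap("side","s3"); cv2.imwrite("pics/s3c.png",cv2.resize(im[170:320,150:330],None,fx=4,fy=4)[...,::-1])
```

```text
shift [1.62 0.03 0.02] spin -0.10214223890322671 pos [0.5865 0.1366 0.0417] jaw 14.2 F [0.8 0.2 0.6] gap 0.0667 q [ 10.7   4.4 103.2  -0.   72.5  -3.5] t 8.175
```

View pics/s3c.png

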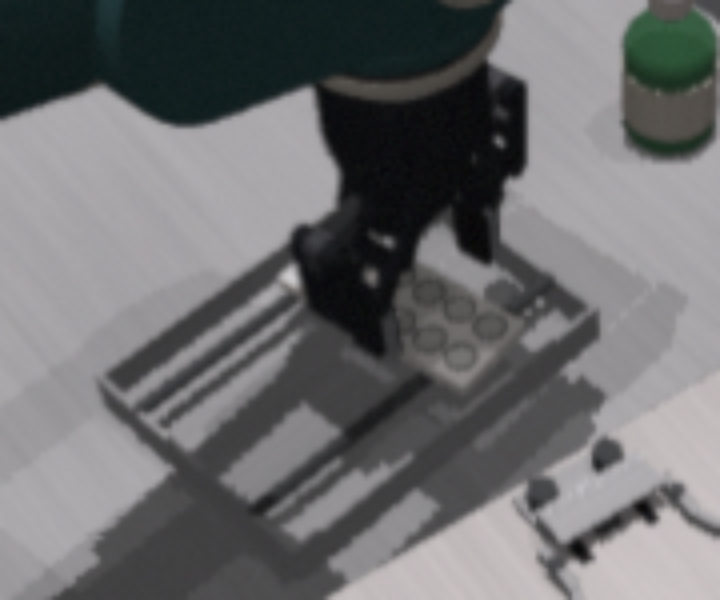

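The view shows the fingers at (385,335) and (480,240) straddling the slide near its -y half. I'll lower and close.

Request:
servo_tool(
  targets="0.8 0 0 0 78;0.8 0 0 0 74;0 0 0 0 66;0 0 0 0 60;0 0 0 0 56;0 0 0 0 52;0 0 0 0 50;0 0 0 0 50",
  newtons=40,
)

```text
time: 9.22
ee_pos: [0.587, 0.1367, 0.0268]
tool_rot: [-4.1, 90.0, 10.2]
wrist_force: [-2.6, -0.9, 5.3]
finger_gap: 0.0488
```

Request:
servo_tool(
  targets="0 0 0 0 50;-0.5 0 0 0 50;-1 0 0 0 50;-1 0 0 0 50;0 0 0 0 50",
)

```text
time: 9.85
ee_pos: [0.5874, 0.1368, 0.0526]
tool_rot: [-4.6, 89.9, 9.6]
wrist_force: [0.7, 0.3, -2.2]
finger_gap: 0.0482
```

Run:
```python
from h import *
go([.5866,.137,.22],-4.3)
im,_=snap("side","s4"); cv2.imwrite("pics/s4c.png",cv2.resize(im[170:320,150:330],None,fx=4,fy=4)[...,::-1])
```

```text
shift [-16.74   0.04  -0.04] spin 18.529103204909276 pos [0.5874 0.1368 0.0526] jaw 14.23 F [ 0.7  0.3 -2.2] gap 0.0482 q [ 10.7   3.8 102.7  -0.   73.4  -3.5] t 9.85
```

View pics/s4c.png

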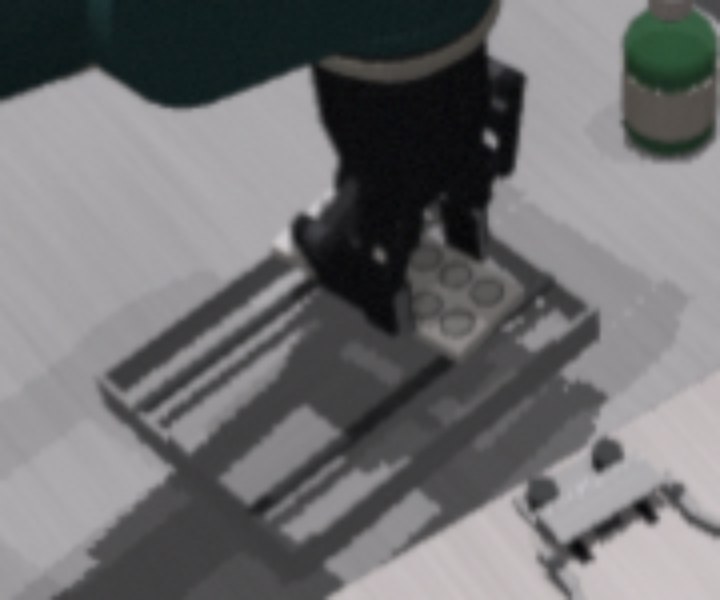

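Slide is lifted, gripped squarely behind its middle, gap 48 mm. Raising and turning it.

Request:
servo_tool(
  targets="-2 0 0 0 50;-4 0 0 0 50;-4 0 0 0 50;-4 0 0 0 50;-3 0 0 5 50;0 0 0 6 50;0 0 0 5 50;0 0 0 2.5 50",
)

```text
time: 10.9
ee_pos: [0.5867, 0.1367, 0.2225]
tool_rot: [15.5, 90.0, 11.1]
wrist_force: [-0.1, 0.7, -0.7]
finger_gap: 0.0482
```

Run:
```python
from h import *
go([.5327,-.1716,.2],-4.3)
```

```text
shift [  2.24 -31.15  -3.03] spin -0.09050478892989133 pos [0.5867 0.1367 0.2225] jaw -4.39 F [-0.1  0.7 -0.7] gap 0.0482 q [10.7 -2.3 92.6  0.  89.7 15.1] t 10.9
```

Request:
servo_tool(
  targets="0 -2.5 -0.2 0 50;0 -5 -0.5 0 50;0 -5 -0.5 0 50;0 -5 -0.5 0 50;0 -5 -0.5 0 50;0 -5 -0.5 0 50;1.2 -3.6 -0.3 0 50;2 0 0 0 50",
)

```text
time: 11.9
ee_pos: [0.5335, -0.1733, 0.1905]
tool_rot: [-24.4, 89.9, -28.8]
wrist_force: [0.1, 0.7, -2.1]
finger_gap: 0.0485
```

Request:
servo_tool(
  targets="2 0 0 0 50;1.5 0 0 0 50;1 0 0 0 50;0 0 0 0 50",
)

```text
time: 12.4
ee_pos: [0.5337, -0.1707, 0.1437]
tool_rot: [162.6, 89.9, 158.4]
wrist_force: [0.5, -1.5, -1.2]
finger_gap: 0.048
```

Run:
```python
from h import *
go([.5327,-.1716,.1215],-4.3)
im,D=snap("top","t5"); P=cloud("top",D); np.set_printoptions(suppress=True)
cv2.imwrite("pics/t5c.png",cv2.resize(im[225:390,310:490],None,fx=4,fy=3.6)[...,::-1])
# slide top expected z
s=bot.observe(); zt=s["ee_pos"][2]+.009; f=np.array([.075,.9972]);e=np.array([.9972,-.075]); c=np.array([.5349,-.1417])
L=np.stack([(P[...,:2]-c)@e,(P[...,:2]-c)@f],-1)
m=(abs(P[...,2]-zt)<.005)&(abs(L[...,0])<.04)&(abs(L[...,1]+.01)<.075)
print(zt,m.sum(),L[m].min(0),L[m].max(0)); 
for a,b in((.01,.03),(.03,.045)):
    k=m&(L[...,1]>a)&(L[...,1]<b); print(k.sum(),L[k][:,0].min(),L[k][:,0].max(),np.median(P[k][:,2]))
```

```text
shift [ 2.22 -0.1  -0.09] spin 0.07140020046107054 pos [ 0.5337 -0.1707  0.1437] jaw -4.23 F [ 0.5 -1.5 -1.2] gap 0.048 q [-20.3  -5.5 103.    0.   82.5 -16.1] t 12.4
0.15345004085147612 1148 [-0.02434726 -0.01319232] [0.02579349 0.05228432]
396 -0.02413837645604484 0.025699353320211407 0.15227956764699596
288 -0.024347259522516478 0.025189997741557783 0.15224899642010303
```

View pics/t5c.png

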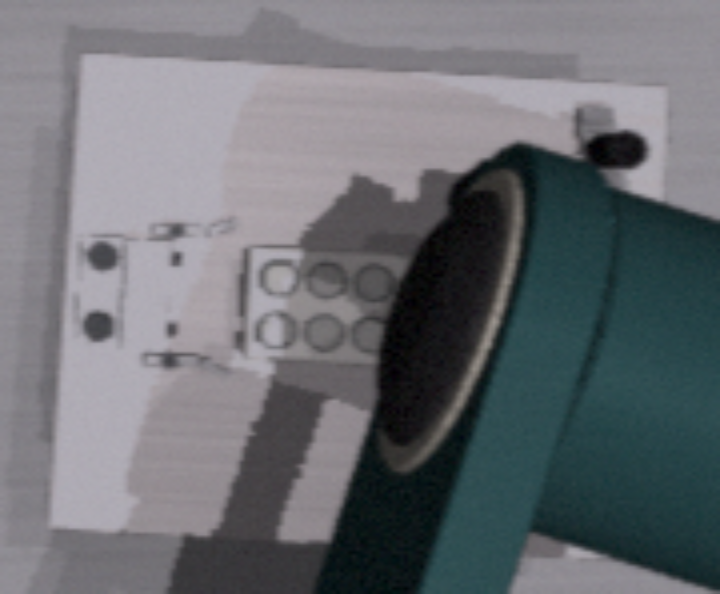

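The top view shows the slide at (250–380, 250–360), in line with the rail mouths, with its leading end just short of the flares. I'll lower it and feel for contact.

Request:
servo_tool(
  targets="0.7 0 0 0 50;0.7 0 0 0 50;0.4 0 0 0 50;0.1 0 0 0 50;0 0 0 0 50",
)

```text
time: 13.08
ee_pos: [0.5338, -0.1712, 0.1254]
tool_rot: [-21.4, 90.0, -25.7]
wrist_force: [-0.0, 0.2, -2.1]
finger_gap: 0.0485
```

Request:
servo_tool(
  targets="0.1 0 0 0 50;0 0 0 0 50",
)

```text
time: 13.32
ee_pos: [0.5338, -0.1712, 0.1244]
tool_rot: [-24.3, 90.0, -28.6]
wrist_force: [-1.0, -0.1, -1.8]
finger_gap: 0.0488
```

Request:
servo_tool(
  targets="0.1 0 0 0 50;0 0 0 0 50",
)

```text
time: 13.58
ee_pos: [0.5337, -0.1712, 0.1233]
tool_rot: [112.1, 90.0, 107.8]
wrist_force: [0.3, -0.1, -1.9]
finger_gap: 0.0488
```

Request:
servo_tool(
  targets="0.1 0 0 0 50;0 0 0 0 50",
)

```text
time: 13.82
ee_pos: [0.5337, -0.1712, 0.1222]
tool_rot: [153.9, 90.0, 149.6]
wrist_force: [-0.1, 0.1, -1.6]
finger_gap: 0.0488
```

Request:
servo_tool(
  targets="0.07 0 0 0 50;0 0 0 0 50",
)

```text
time: 14.08
ee_pos: [0.5337, -0.1712, 0.1215]
tool_rot: [159.4, 90.0, 155.2]
wrist_force: [-0.2, -0.0, -1.3]
finger_gap: 0.0486
```

Request:
servo_tool(
  targets="0.05 0 0 0 50;0 0 0 0 50",
)

```text
time: 14.32
ee_pos: [0.5337, -0.1712, 0.1211]
tool_rot: [-6.3, 90.0, -10.5]
wrist_force: [-0.1, 0.8, -1.8]
finger_gap: 0.0488
```

Request:
servo_tool(
  targets="0.05 0 0 0 50;0 0 0 0 50",
)

```text
time: 14.58
ee_pos: [0.5338, -0.1712, 0.1209]
tool_rot: [-15.9, 90.0, -20.1]
wrist_force: [-2.0, 0.7, 2.7]
finger_gap: 0.049
```

Request:
servo_tool(
  targets="0.05 0 0 0 50;0 0 0 0 50",
)

```text
time: 14.82
ee_pos: [0.5338, -0.1712, 0.1209]
tool_rot: [-16.8, 90.0, -21.0]
wrist_force: [-4.5, 1.2, 8.3]
finger_gap: 0.0486
```

Request:
servo_tool(
  targets="0.04 0 0 0 50;0 0 0 0 50",
)

```text
time: 15.08
ee_pos: [0.5338, -0.1712, 0.1208]
tool_rot: [-18.3, 90.0, -22.6]
wrist_force: [-7.1, 2.5, 12.4]
finger_gap: 0.0488
```

Contact is at z≈0.121. I'll ease off, let the slide settle flat, and re-grip lightly.

Request:
servo_tool(
  targets="-0.15 0 0 0 50;0 0 0 0 60;0 0 0 0 64;0 0 0 0 64;0 0 0 0 58;0 0 0 0 50;0 0 0 0 50;0 0 0 0 50",
  newtons=25,
)

```text
time: 16.08
ee_pos: [0.5338, -0.1712, 0.1214]
tool_rot: [-12.1, 90.0, -16.4]
wrist_force: [-1.0, -0.2, 3.3]
finger_gap: 0.0493
```

Run:
```python
from h import *
f=np.array([.075,.9972]);e=np.array([.9972,-.075]); c=np.array([.5349,-.1417])
s=bot.observe(); print("TCP local",[(s["ee_pos"][:2]-c)@e,(s["ee_pos"][:2]-c)@f])
go([.5338,-.1712,.1215],-4.3)
im,D=snap("top","t6"); P=cloud("top",D)
L=np.stack([(P[...,:2]-c)@e,(P[...,:2]-c)@f],-1)
m=(abs(P[...,2]-.130)<.005)&(abs(L[...,0])<.04)&(abs(L[...,1]+.01)<.075)
for a,b in((-.01,.01),(.01,.03),(.03,.045)):
    k=m&(L[...,1]>a)&(L[...,1]<b); print(k.sum(),L[k][:,0].min(),L[k][:,0].max(),np.median(P[k][:,2]))
print(L[m][:,1].max())
```

```text
TCP local [np.float64(0.0011190148635150346), np.float64(-0.029513018273165534)]
shift [-0.01  0.   -0.  ] spin 0.0289020651318026 pos [ 0.5338 -0.1712  0.1214] jaw -4.27 F [-1.  -0.2  3.3] gap 0.0493 q [-20.4  -4.7 104.4   0.   80.3 -16.1] t 16.075
265 -0.024125407712808907 0.02599143972253496 0.12972431316113836
370 -0.023344143843583277 0.025834293582911103 0.12963405067978034
281 -0.024241396159884007 0.025459044495112503 0.1296046436528324
0.0649714445281495
```

Request:
servo_tool(
  targets="-0.03 0.1 0 0 50;0 0.3 -0.02 0 50;0 0.3 -0.02 0 50;0 0.3 0 0 50;0 0.3 0 0 50;0 0.3 0 0 50;0 0.2 0 0 50;0 0 0 0 50",
)

```text
time: 17.12
ee_pos: [0.5347, -0.153, 0.1214]
tool_rot: [133.6, 90.0, 129.3]
wrist_force: [0.5, 0.1, -1.3]
finger_gap: 0.049
```

Request:
servo_tool(
  targets="0 0.2 0 0 50;0 0.2 0 0 50;0 0.2 0 0 50;0 0.1 0 0 50;0 0 0 0 50",
)

```text
time: 17.75
ee_pos: [0.5352, -0.1461, 0.1215]
tool_rot: [114.1, 90.0, 109.8]
wrist_force: [-1.1, -0.5, -0.6]
finger_gap: 0.0488
```

Request:
servo_tool(
  targets="0 0.1 0 0 50;0 0.1 0 0 50;0 0.1 0 0 50",
)

```text
time: 18.12
ee_pos: [0.5354, -0.1432, 0.1215]
tool_rot: [-66.5, 90.0, -70.7]
wrist_force: [0.3, -0.6, -1.0]
finger_gap: 0.0487
```

Request:
servo_tool(
  targets="0 0.1 0 0 50;0 0.1 0 0 50;0 0.1 0 0 50",
)

```text
time: 18.5
ee_pos: [0.5357, -0.1402, 0.1215]
tool_rot: [52.6, 90.0, 48.3]
wrist_force: [0.1, -0.8, -1.3]
finger_gap: 0.0491
```

Request:
servo_tool(
  targets="0 0.1 0 0 50;0 0.1 0 0 50",
)

```text
time: 18.75
ee_pos: [0.5358, -0.1382, 0.1215]
tool_rot: [21.2, 90.0, 17.0]
wrist_force: [-0.0, 0.9, -1.2]
finger_gap: 0.049
```

Request:
servo_tool(
  targets="0 0.1 0 0 50;0 0.1 0 0 50",
)

```text
time: 19.0
ee_pos: [0.536, -0.1362, 0.1215]
tool_rot: [56.9, 90.0, 52.6]
wrist_force: [-0.8, -0.0, -1.6]
finger_gap: 0.049
```

Request:
servo_tool(
  targets="0 0.1 0 0 50;0 0.1 0 0 50",
)

```text
time: 19.25
ee_pos: [0.5361, -0.1342, 0.1215]
tool_rot: [153.2, 90.0, 148.9]
wrist_force: [0.1, 0.3, -0.8]
finger_gap: 0.0492
```

Request:
servo_tool(
  targets="0 0.1 0 0 50;0 0.1 0 0 50",
)

```text
time: 19.5
ee_pos: [0.5363, -0.1322, 0.1215]
tool_rot: [21.4, 90.0, 17.1]
wrist_force: [-0.3, -1.0, -2.2]
finger_gap: 0.0494
```

Request:
servo_tool(
  targets="0 0.1 0 0 50;0 0 0 0 50",
)

```text
time: 19.75
ee_pos: [0.5363, -0.1312, 0.1215]
tool_rot: [99.8, 90.0, 95.5]
wrist_force: [0.3, 0.5, -1.1]
finger_gap: 0.0491
```

Request:
servo_tool(
  targets="0 0.1 0 0 50;0 0 0 0 50",
)

```text
time: 20.0
ee_pos: [0.5364, -0.1302, 0.1215]
tool_rot: [120.0, 90.0, 115.7]
wrist_force: [-0.6, 0.8, -1.4]
finger_gap: 0.0489
```

Run:
```python
from h import *
go([.5338,-.1712,.1215],-4.3)
im,D=snap("top","t7"); 
cv2.imwrite("pics/t7c.png",cv2.resize(im[255:360,315:435],None,fx=6,fy=5.5)[...,::-1])
```

```text
shift [ 0.   -4.1   0.05] spin 0.02859077349867789 pos [ 0.5364 -0.1302  0.1215] jaw -4.27 F [-0.6  0.8 -1.4] gap 0.0489 q [-16.3  -5.8 105.4   0.   80.4 -12. ] t 20.0
```

View pics/t7c.png

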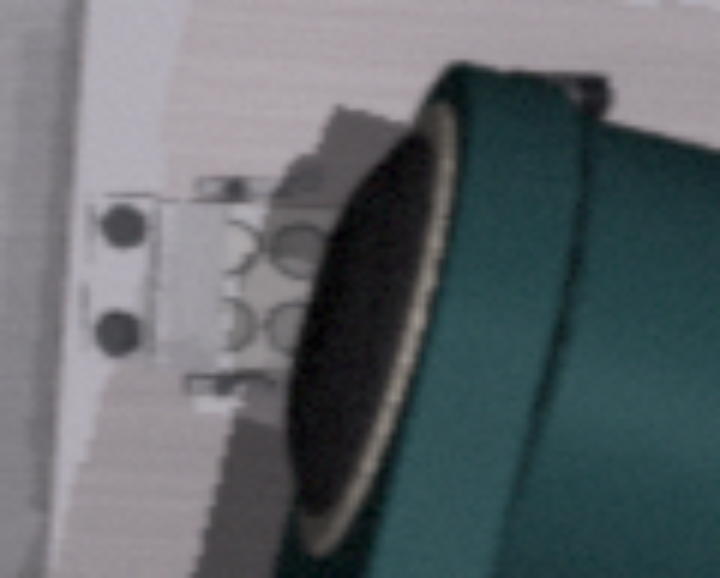

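The view shows the slide between the rails with its first wells half under the lip edge (x≈232). I'll creep forward until the wrist feels it.

Request:
servo_tool(
  targets="0 0.1 0 0 50;0 0 0 0 50",
)

```text
time: 20.3
ee_pos: [0.5365, -0.1292, 0.1215]
tool_rot: [85.7, 90.0, 81.4]
wrist_force: [0.9, -0.3, -1.6]
finger_gap: 0.0493
```

Request:
servo_tool(
  targets="0 0.07 0 0 50;0 0 0 0 50",
)

```text
time: 20.55
ee_pos: [0.5365, -0.1286, 0.1215]
tool_rot: [25.2, 90.0, 20.9]
wrist_force: [0.5, -0.0, -1.8]
finger_gap: 0.0489
```

Request:
servo_tool(
  targets="0 0.07 0 0 50;0 0 0 0 50",
)

```text
time: 20.8
ee_pos: [0.5366, -0.1279, 0.1215]
tool_rot: [-75.3, 90.0, -79.6]
wrist_force: [-0.6, -3.0, -0.7]
finger_gap: 0.0495
```

Request:
servo_tool(
  targets="0 0 0 0 50",
)

```text
time: 20.92
ee_pos: [0.5365, -0.1279, 0.1215]
tool_rot: [-137.7, 90.0, -141.9]
wrist_force: [-0.3, -2.1, -2.4]
finger_gap: 0.0493
```

Request:
servo_tool(
  targets="0 0.05 0 0 50;0 0 0 0 50",
)

```text
time: 21.18
ee_pos: [0.5366, -0.1275, 0.1215]
tool_rot: [-96.9, 90.0, -101.1]
wrist_force: [-0.7, -3.9, -1.6]
finger_gap: 0.0491
```

The force along -y rose -2.1 → -3.9 N, so the slide bears on the stop. Release and rise.

Request:
servo_tool(
  targets="0 0 0 0 56;0 0 0 0 62;0 0 0 0 66;0 0 0 0 66;-1 0 0 0 66;-3 0 0 0 66;-4 0 0 0 66;-3 0 0 0 66",
)

```text
time: 22.18
ee_pos: [0.5368, -0.1274, 0.2341]
tool_rot: [-9.4, 89.9, -13.7]
wrist_force: [0.9, 0.0, 1.1]
finger_gap: 0.0563
```

Run:
```python
from h import *
f=np.array([.075,.9972]);e=np.array([.9972,-.075]); c=np.array([.5349,-.1417])
for n in("t5","t7"):
    D=np.load(f"pics/{n}.npz")["D"];P=cloud("top",D)
    L=np.stack([(P[...,:2]-c)@e,(P[...,:2]-c)@f],-1)
    m=(P[...,2]>.153)&(P[...,2]<.17)&(abs(L[...,0]-.075)<.03)&(abs(L[...,1]+.1)<.03); print(n,m.sum(),P[m].mean(0),L[m].mean(0))
print(onz("top",464.25,266.7,.163))
go([.603,-.233,.23],-88)
im,D=snap("top","t8");cv2.imwrite("pics/t8c.png",cv2.resize(im[225:390,310:490],None,fx=4,fy=3.6)[...,::-1])
```

```text
t5 98 [ 0.60463644 -0.24083766  0.16199229] [ 0.0769765  -0.09362984]
t7 97 [ 0.60474641 -0.24088656  0.16212085] [ 0.07708984 -0.09367035]
[ 0.60407916 -0.23739298  0.163     ]
shift [  0.43 -10.04   7.39] spin 83.73184929667512 pos [ 0.5368 -0.1274  0.2341] jaw -4.27 F [0.9 0.  1.1] gap 0.0563 q [-16.   -8.9  97.7   0.   91.1 -11.7] t 22.175
```

Request:
servo_tool(
  targets="0 -2.7 1.9 0 55;0 -2.7 1.9 0 50;0 -2.7 1.9 0 50;0 -2.7 1.9 0 50;0 0 0 10.3 50;0 0 0 10.3 50;0 0 0 10.3 50;0 0 0 10.3 50",
)

```text
time: 23.22
ee_pos: [0.6044, -0.2408, 0.2321]
tool_rot: [29.2, 90.0, -16.6]
wrist_force: [-0.7, -0.1, 0.5]
finger_gap: 0.0425
```

Request:
servo_tool(
  targets="0 0 0 10.3 50;0 0 0 10.3 50;0 0 0 10.3 50;0 0 0 9.9 50;0 0 0 0 50",
  newtons=40,
)

```text
time: 23.85
ee_pos: [0.6044, -0.2407, 0.232]
tool_rot: [69.9, 90.0, -16.3]
wrist_force: [-0.2, 0.1, -0.3]
finger_gap: 0.0427
```

Run:
```python
from h import *
go([.6046,-.2405,.134],-86.3)
im,D=bot.snapshot("top");cv2.imwrite("pics/t8c.png",cv2.resize(im[225:390,310:490],None,fx=4,fy=3.6)[...,::-1])
```

```text
shift [ 9.8   0.02 -0.02] spin 0.08476880540177945 pos [ 0.6044 -0.2407  0.232 ] jaw -86.22 F [-0.2  0.1 -0.3] gap 0.0427 q [-24.    3.6  85.8   0.   90.6  62.3] t 23.85
```

View pics/t8c.png

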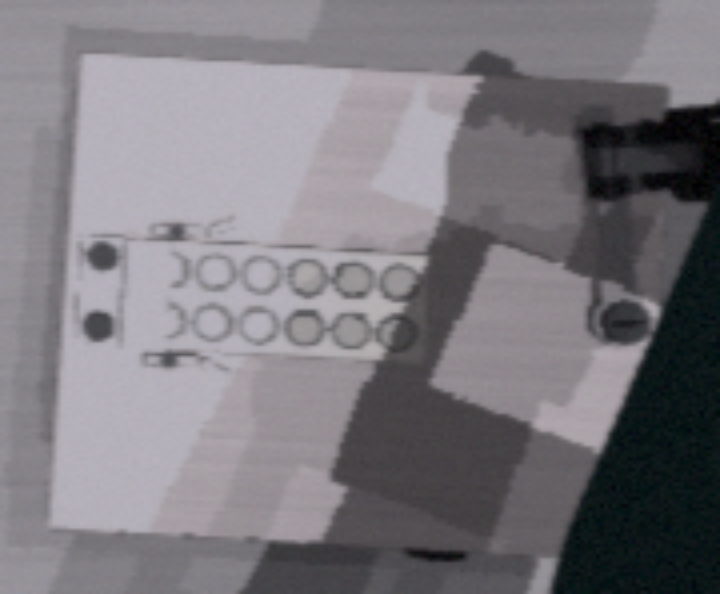

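The view shows the slide seated between the rails and under the lip, with its tail end at x≈425 and the fingers over the knob at (620,155). Descend and grip.

Request:
servo_tool(
  targets="2 0 0 0 50;3 0 0 0 50;3 0 0 0 50;1.5 0 0 0 50;0.3 0 0 0 40;0 0 0 0 30;0 0 0 0 22;0 0 0 0 16",
  newtons=40,
)

```text
time: 24.9
ee_pos: [0.6048, -0.2409, 0.1345]
tool_rot: [63.0, 89.9, -23.2]
wrist_force: [0.8, 0.0, 2.2]
finger_gap: 0.0148
```

Request:
servo_tool(
  targets="0 0 0 0 10;0 0 0 0 10;0 0 0 0 10",
)

```text
time: 25.28
ee_pos: [0.6048, -0.2409, 0.1342]
tool_rot: [66.4, 89.9, -19.8]
wrist_force: [4.5, -0.2, 5.7]
finger_gap: 0.0144
```

Run:
```python
from h import *
go([.6046,-.2405,.134],-86.3)
```

```text
shift [ 0.02 -0.02 -0.04] spin 0.03141242178351433 pos [ 0.6048 -0.2409  0.1342] jaw -86.27 F [ 4.5 -0.2  5.7] gap 0.0144 q [-24.    6.   92.3   0.   81.5  62.3] t 25.275
```

Gripped (gap about 14 mm with the pads compressing). Lift slowly along the leaf's arc.

Request:
servo_tool(
  targets="-0.28 -0.1 0 0 10;-0.28 -0.11 0 0 10;-0.27 -0.13 0 0 10;0 0 0 0 10",
)

```text
time: 25.78
ee_pos: [0.601, -0.2407, 0.1409]
tool_rot: [-174.5, 90.0, 99.2]
wrist_force: [5.9, -0.5, -5.9]
finger_gap: 0.0142
```

Request:
servo_tool(
  targets="-0.26 -0.14 0 0 10;-0.26 -0.15 0 0 10;-0.26 -0.16 0 0 10;0 0 0 0 10",
)

```text
time: 26.28
ee_pos: [0.5957, -0.241, 0.1486]
tool_rot: [-118.3, 89.9, 155.4]
wrist_force: [-1.2, 1.9, -14.9]
finger_gap: 0.0141
```

Run:
```python
from h import *
go([.6046,-.2405,.134],-86.3)
im,D=snap("side","s9")
cv2.imwrite("pics/s9c.png",cv2.resize(im[300:450,300:480],None,fx=4,fy=4)[...,::-1])
```

```text
shift [1.45 0.89 0.01] spin 0.02172245339433232 pos [ 0.5957 -0.241   0.1486] jaw -86.28 F [ -1.2   1.9 -14.9] gap 0.0141 q [-24.3   4.7  92.4   0.   83.   62. ] t 26.275
```

View pics/s9c.png

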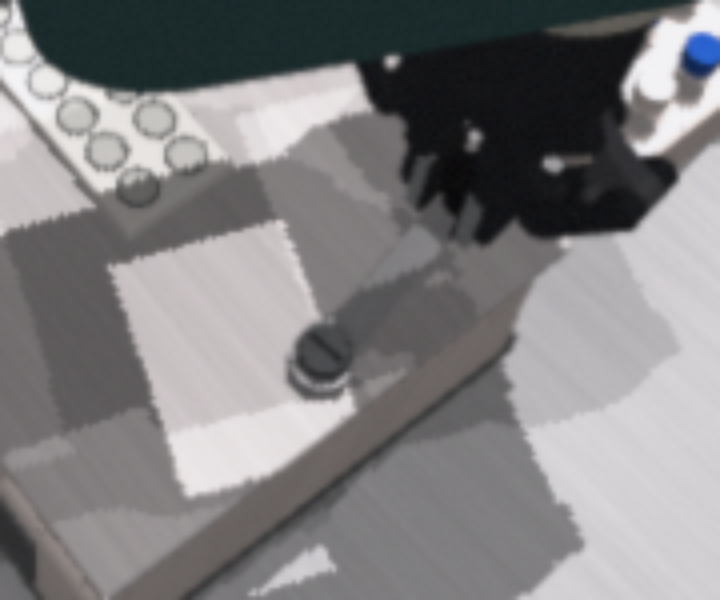

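The view shows the leaf rising from its pivot at (322,350) towards the gripped knob, and the -15 N load fits the spring being lifted. Swing it in.

Request:
servo_tool(
  targets="-0.1 -0.02 -0.36 -3 10;0 -0.04 -0.72 -6 10;0 -0.04 -0.72 -6 10;0 -0.04 -0.72 -6 10;0 -0.04 -0.72 -6 10;0 -0.04 -0.72 -6 10;0 -0.04 -0.72 -6 10;0 -0.04 -0.72 -6 10",
)

```text
time: 27.32
ee_pos: [0.5718, -0.1943, 0.1494]
tool_rot: [-130.9, 89.8, -172.0]
wrist_force: [-4.2, -5.8, -17.9]
finger_gap: 0.0143
```

Run:
```python
from h import *
s,R=RT(); d=s["ee_pos"][:2]-np.array([.527,-.2455]); print("r",np.linalg.norm(d),"ang",np.degrees(np.arctan2(-d[0],d[1])))
go([.5322,-.1767,.15],-4.3)
im,D=snap("side","s10")
cv2.imwrite("pics/s10c.png",cv2.resize(im[280:430,290:470],None,fx=4,fy=4)[...,::-1])
```

```text
r 0.06800620772427704 ang -41.20789453975174
shift [-0.05 -1.27 -4.14] spin -36.79875823878976 pos [ 0.5718 -0.1943  0.1494] jaw -41.1 F [ -4.2  -5.8 -17.9] gap 0.0143 q [-21.2  -0.1  97.3  -0.1  83.   20. ] t 27.325
```

View pics/s10c.png

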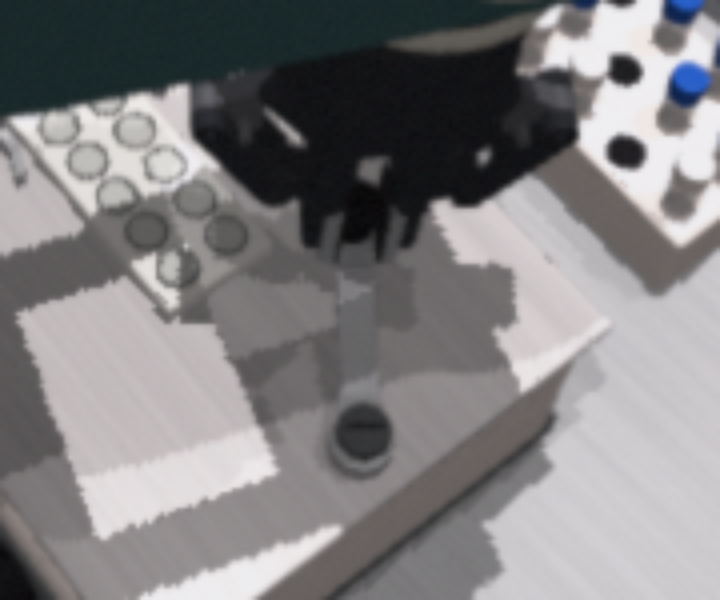

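The view shows the clip following, knob between the fingers at (360,215). Continue to straight.

Request:
servo_tool(
  targets="0 -0.03 -0.71 -6 10;0 -0.03 -0.71 -6 10;0 -0.03 -0.71 -6 10;0 -0.03 -0.71 -6 10;0 -0.03 -0.71 -6 10;0 -0.03 -0.71 -6 10;0 0 -0.1 -0.8 10;0 0 0 0 10",
)

```text
time: 28.38
ee_pos: [0.5325, -0.1779, 0.1494]
tool_rot: [-148.9, 89.8, -153.4]
wrist_force: [-1.3, -9.5, -19.9]
finger_gap: 0.0144
```

Run:
```python
from h import *
s,R=RT(); d=s["ee_pos"][:2]-np.array([.527,-.2455]); print("r",np.linalg.norm(d),"ang",np.degrees(np.arctan2(-d[0],d[1])))
go([.5322,-.1767,.15],-4.3)
```

```text
r 0.06784181487294 ang -4.6342850993169264
shift [-0.06  0.12 -0.04] spin -0.20283609400668468 pos [ 0.5325 -0.1779  0.1494] jaw -4.5 F [ -1.3  -9.5 -19.9] gap 0.0144 q [-2.100e+01 -5.500e+00  1.025e+02 -1.000e-01  8.310e+01 -1.650e+01] t 28.375
```

Clip is straight within about 0.3°. Lower slowly along the arc.

Request:
servo_tool(
  targets="0.1 0.05 0 0 10;0.1 0.06 0 0 10;0.1 0.05 0 0 10;0.1 0.05 0 0 10;0 0 0 0 10",
)

```text
time: 29.0
ee_pos: [0.5331, -0.1765, 0.1467]
tool_rot: [-103.6, 89.8, -108.1]
wrist_force: [-4.2, -13.5, -10.6]
finger_gap: 0.0138
```

Request:
servo_tool(
  targets="0.1 0.05 0 0 10;0.1 0.05 0 0 10;0 0 0 0 10",
)

```text
time: 29.38
ee_pos: [0.5335, -0.1753, 0.1452]
tool_rot: [-91.7, 89.8, -96.2]
wrist_force: [-2.7, -9.3, -6.8]
finger_gap: 0.0138
```

Request:
servo_tool(
  targets="0.1 0.04 0 0 10;0.1 0.04 0 0 10;0 0 0 0 10",
)

```text
time: 29.75
ee_pos: [0.5338, -0.1746, 0.1443]
tool_rot: [-70.8, 89.8, -75.3]
wrist_force: [-6.3, -8.4, 1.6]
finger_gap: 0.014
```

Request:
servo_tool(
  targets="0.06 0 -0.03 0 10;0 0 0 0 10",
)

```text
time: 30.0
ee_pos: [0.5338, -0.1746, 0.1443]
tool_rot: [-57.1, 89.8, -61.6]
wrist_force: [-6.2, -8.5, 5.9]
finger_gap: 0.0139
```

Run:
```python
from h import *
go([.5332,-.1716,.1428],-4.3)
im,D=snap("side","s11")
cv2.imwrite("pics/s11c.png",cv2.resize(im[290:400,300:432],None,fx=6,fy=5.4,interpolation=3)[...,::-1])
```

```text
shift [ 0.15  0.29 -0.08] spin -0.2118467741803869 pos [ 0.5338 -0.1746  0.1443] jaw -4.51 F [-6.2 -8.5  5.9] gap 0.0139 q [-20.6  -5.5 103.   -0.2  82.4 -16.1] t 30.0
```

View pics/s11c.png

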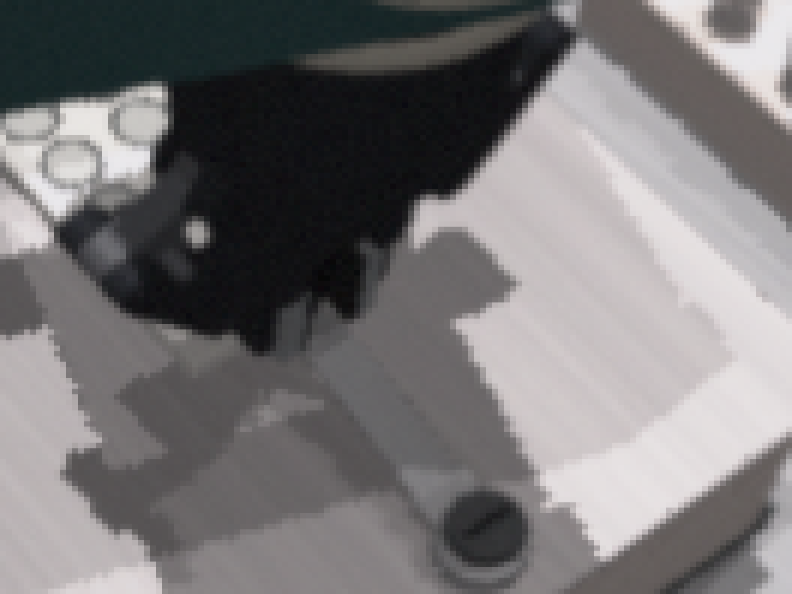

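z no longer moves and the upward force rises (-6.8 → +5.9 N), so the nose is firmly on the slide. The view shows the leaf running straight from the screw (485,525) under the fingers. I'll take off the preload, open and leave upward.

Request:
servo_tool(
  targets="-0.05 -0.05 -0.03 0 10;0 0 0 0 16;0 0 0 0 22;0 0 0 0 28;0 0 0 0 36;0 0 0 0 45;0 0 0 0 50;0 0 0 0 50",
)

```text
time: 31.05
ee_pos: [0.5332, -0.1735, 0.1425]
tool_rot: [149.7, 90.0, 145.3]
wrist_force: [-0.9, -0.4, 0.1]
finger_gap: 0.0429
```

Request:
servo_tool(
  targets="-1 0 0 0 50;-2 0 0 0 50;-3 0 0 0 50;-4 0 0 0 50;-2 -3 -3 0 50;0 -4 -4 0 50;0 -4 -4 0 50;0 0 0 0 50",
)

```text
time: 32.05
ee_pos: [0.413, -0.2765, 0.2645]
tool_rot: [-42.5, 89.9, -47.2]
wrist_force: [-0.0, 0.7, 0.5]
finger_gap: 0.0423
```

Run:
```python
from h import *
go([.5332,-.1716,.1428],-4.3)
im,D=snap("top","t12"); P=cloud("top",D)
f=np.array([.075,.9972]);e=np.array([.9972,-.075]); c=np.array([.5349,-.1417])
L=np.stack([(P[...,:2]-c)@e,(P[...,:2]-c)@f],-1)
m=(P[...,2]>.155)&(P[...,2]<.18)&(abs(L[...,0])<.03)&(abs(L[...,1]+.03)<.03); print("knob top",m.sum(),P[m].mean(0) if m.any() else 0,L[m].mean(0) if m.any() else 0)
m=(abs(P[...,2]-.1298)<.004)&(abs(L[...,0])<.027)&(abs(L[...,1])<.07); k=m&(L[...,0]>.01)
print("slide",L[m].min(0),np.median(P[m][:,2]),L[k][:,1].min())
im2,_=snap("side","s12")
a=cv2.resize(im[245:370,315:485],None,fx=3,fy=3,interpolation=3); b=cv2.resize(im2[260:410,270:450],(450,375),interpolation=3)
cv2.imwrite("pics/fin.png",np.vstack([a[:,:450] if a.shape[1]<450 else cv2.resize(a,(450,331)),cv2.resize(b,(450,265))])[...,::-1])
```

```text
shift [12.18 11.46 11.11] spin -0.3900479169753055 pos [ 0.413  -0.2765  0.2645] jaw -4.69 F [-0.   0.7  0.5] gap 0.0423 q [-36.7 -16.4 101.1  -0.   95.1 -32. ] t 32.05
knob top 118 [ 0.53425872 -0.17144654  0.16776722] [ 0.00159151 -0.02971135]
slide [-0.02473911 -0.02570575] 0.12971076702911888 -0.02570574781160087
```

View pics/fin.png

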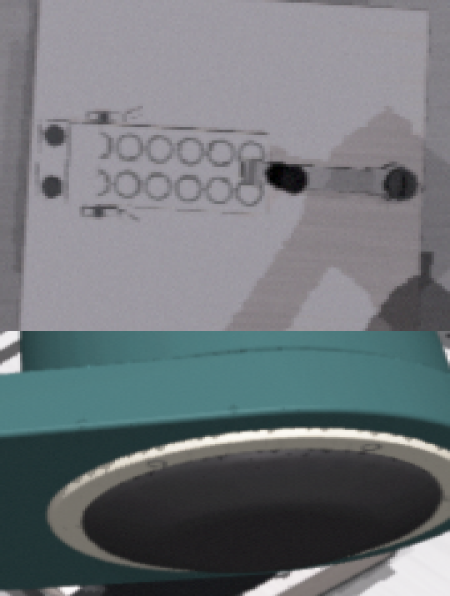

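```bash
python3 -c "
from bench import bot
bot.close_job(); print(bot.observe()['time'])"
```

```text
the job is handed in; nothing more can be done
the job is handed in; nothing more can be done
```

The slide is loaded on the rotator with the clip down on its free end. I handed the job in at about 32 s of the 72 s allowed; no verdict was reported.

**What I did**
- I swung the clip about 80° out to the +x side.
- I carried the slide over, laid it flat and pushed it between the rails and under the lip. I stopped at about 4 N, where further creeping only raised the wrist force (-2.1 to -3.9 N), so I take it to be bearing on the stop.
- I gripped the knob, lifted the leaf clear of the slide, swung it straight and lowered it at about 8 mm/s. The tool stopped moving down and the force reversed (-6.8 to +5.9 N), meaning the nose was on the slide. Then I let go and moved the arm away.

**Last checks**
- **Slide:** its top lies at z = 0.130 m, as it should on the 120 mm platform. It did not shift when the clip came down.
- **Clip:** the nose sits over the last wells, roughly 9–11 mm in from the free end (7–25 mm expected). The knob top is about 6 mm higher than when the nose was on the bare platform.
- **Robot:** nothing touches it; the wrist force is near zero.

**Weak points**
- The buffer was too soft to feel, so only the firmer contact behind it was detected.
- The slide's front end measured about 2 mm past where I reckoned the stop to be from the lip. That is within camera error.
- The final side view was blocked by the arm, so the last checks rest on the top camera.
- I did not measure the tip box, rack or bottle again. The arm never went near them, and no contact force showed.
- I viewed 13 pictures, three over the budget of 10.

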